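# Click up the bench jack stand and lay the model railway ramp on it

## Robot

A 6-joint arm with a two-finger parallel gripper is mounted at the origin on the work surface. World frame = base frame: x ahead of the robot, y to its left, z up, the work surface at z = 0. Lengths are in mm, angles in rad, forces in N, time in s.
With the tool pointing down it reaches from about 225 to 875 mm from the base axis. Payload 3.4 kg.
Tool frame: the origin (TCP) lies at the very end of the fingers, on their centre line; the grasp point (between the pads) lies r.grasp_offset behind it (r.grasp_offset is the distance from the TCP to the grasp point, in mm); z points along the fingers, y is the line along which they close (so a half turn about z gives the same grasp; the last joint's range is limited). The gripper opens to 85 mm and grips with 20 to 120 N. Pads are 22 mm wide; open, the fingers measure 114 mm over their backs; the gripper's body (76 mm by 85 mm) begins 54 mm behind the grasp point. The pads swing forward as they close: fully open they stand 13 mm farther back than shut.
Start: joints at [1.101, 0.276, 1.505, -0, 1.361, -0.121], TCP at [196.536, 540.404, 231.328] pointing down, gripper open.
Joint ranges: [-2.89, 2.89], [-0.75, 2.08], [0.22, 2.7], [-1.18, 4.32], [0.11, 2.71], [-2.7, 2.7]. Speed limits (rad/s): [2.57, 2.57, 3.14, 3.14, 3.14, 3.14].

## Interface

Orientations are given as a unit quaternion [x, y, z, w].
In Python, from bench import get_obs, viewer, r gives the robot as it stands.
- The arm moves only by the shell command python3 -m creep 'ROWS'. ROWS is JSON, a list that holds one entry, the list of rows, each a list of 7 numbers: the gripper command: -1 is shut, 1 is fully open, values between are in proportion, then the shift along the tool's x, y, z in cm, then the turn, a rotation vector about the tool's x, y, z in rad. A call has 1 to 12 rows; each row is the pose to reach, as a shift and turn from the pose commanded when the call began, along the tool's axes at that moment; what a row does not reach only later rows make up. A row lasts 1/8 s, in which the tool goes at most 62.5 mm and 10.7 degrees, less where a joint would pass 70% of its speed; a pose out of reach is approached as far as the arm can. A call with a gripper value outside its range is refused whole. The fingers move at their own pace and stop on an object; the grip force is fixed at half the most. Time passes only in rows, so rows that repeat a pose let the fingers close. It gives the time, the measured TCP pose, the force, the opening and the grip force at its end, in the units of the state.
- get_obs(): the state, without advancing time (a new reading comes with each control period).
- viewer.get_image(name): name is "side" or "top" or "wrist"; returns a dict with "img" (400x640x3 uint8, red, green, blue), "intrinsics" (3x3 intrinsics, pixels), "R" (3x3) and "t" (3): a world point X has camera coordinates R X + t. Camera axes: x right, y down, z forward; pixel columns grow to the right and rows downward; lengths in mm; the calibration is good to about 2 mm. A picture is of the moment at which its call begins. There is no depth.
- r.hand_in(): hands the job in; it is judged then, once.
The state is a dict: "time": time; "q": joint angles; "joint_velocities": joint speeds; "joint_efforts": joint torques, N m; "position": TCP position; "eef_rot": TCP orientation; "ft_force": force on the tool from outside, world axes, zero at the start; "ft_torque": the same for the moment, N m; "gripper_width": opening from 0.0 (shut) to 1.0 (fully open); "grip_force": force on a finger pad.
Only numpy, scipy, OpenCV 4.12 (cv2) and the standard library are available. Lean on these libraries where they do the work, as an engineer would, in place of code of your own. Each camera call takes 0.05 s, during which the arm holds its last target. There are 200 camera calls.

## Task

Raise the column of the little jack stand by exactly four clicks of its pawl from where it stands now, and ease it back down until the pawl carries it: let it neither drop nor be rammed down, and let go of it. Then lay the ramp, track side up, across from the brick pier's seat to the stand's saddle, between the ears of both, setting it down gently. Leave the tools and models lying about where they are.

Things in the scene. Friction and masses are not known exactly. Their poses are not given: they have to be found in the camera images.
- stand: Black home-made bench jack stand screwed to the plywood board; base plate 110 x 110 mm, collar top 100 mm up. Origin: centre of its underside on the board (12 mm above the table), z up. Its x (away from the robot) is the side with pawl and release lever; its y points roughly along the line to the pier or away from it (the two may stand either way round).
- saddle (a point): Centre of the floor of the brown U-shaped saddle on top of the stand's column. Saddle block 60 mm (stand's x) x 30 mm (stand's y) x 16 mm high below this point: grip it across the 30 mm. Ears 6 mm thick, 12 mm high at its x ends, 48 mm between them. Under the block a 16 mm column, bare for 22 mm or more above the collar.
- column: The column with the saddle, 0.36 to 0.56 kg, slides straight up and down (1 N friction) past the pawl. Hand-cut teeth, unevenly 7 to 14 mm apart; it starts resting on any of the lower ones. Going up, each tooth adds 6 to 12 N to the pull for 3 mm, then the pull falls back, and 3 mm further up the pawl drops in under the tooth (the click). Origin on its axis 138 mm below the saddle point.
- column_lift (a joint): How far the column is up, in m, 0 on its topmost tooth (its lowest place); up is positive.
- pawl: Sprung hinged pawl with a brown release lever, 65 mm long, on the stand's x side; it lets the column up and stops it going down. It only needs the weight on it: pressed by over 25 N in all it is spoilt. Origin: its pivot.
- pier_seat (a point): Centre of the flat seat on top of the brick model viaduct pier, which is fixed to the board. Seat 42 mm long along the line of the ramp, between two ears 12 mm high standing 58 mm apart.
- ramp_mid (a point): Centre of the loose ramp: plywood strip 320 x 40 x 12 mm (x along it, y across, z up to the track side), 0.18 to 0.29 kg, with small rails rising 5 mm above its top. It lies flat on the table nearest the robot. Grip it across the 40 mm at its middle.
- clamp: Bystander, not to be moved: small C-clamp, 60 x 75 x 12 mm, lying on the plywood board.
- pencil: Bystander, not to be moved: pencil, 160 mm long, 7 mm thick, lying on the plywood board along its far edge.
- pliers: Bystander, not to be moved: pliers with black grips, 170 x 55 x 12 mm, to the robot's right.
- screwdriver: Bystander, not to be moved: screwdriver with a black grip, to the robot's left.
- track_piece: Bystander, not to be moved: loose length of model track, 220 x 30 x 8 mm, to the right.
- spike_jar: Bystander, not to be moved: small glass jar, 44 mm across, 55 mm high, to the left.
- boxcar: Bystander, not to be moved: brown model boxcar, 136 x 37 x 50 mm, to the left.

How it is judged:
By the outcome, as a careful person would: the job done as asked, in the order asked, and still so for the second after the job is handed in, with the robot touching nothing.
It also fails if it takes over 72 s, if anything falls off the work surface, if the arm or the gripper's body presses on something with over 40 N, if the wrist force passes 120 N, or if a joint passes its speed limit or range.

## Working session

There is one attempt and no reset: what is moved stays moved. The work goes in short steps, Python scripts to look and compute and a shell command to move; the robot and the scene stay as the last step left them, time stands still between calls to the robot, and variables do not carry over. Pictures are saved under pics/ and viewed, at most 10 in all, crops included, and the job is handed in when it is done.

```bash
ls; mkdir -p pics; python3 - <<'E'
from bench import get_obs, viewer, r
import cv2,json
o=get_obs(); print(o, r.grasp_offset)
for n in ("top","side"):
    v=viewer.get_image(n); cv2.imwrite(f"pics/{n}0.png",v["img"][:,:,::-1]); print(n,v["intrinsics"],v["R"],v["t"])
E
```

```text
pics
{'time': 0.0, 'q': array([ 1.10100024e+00,  2.76617651e-01,  1.50614933e+00,  3.95499151e-06,
        1.36070973e+00, -1.20953278e-01]), 'joint_velocities': array([-0.00058576,  0.00158374, -0.00044608, -0.00024203, -0.00086927,
       -0.00024155]), 'joint_efforts': array([-1.62523771e-03, -4.16770005e+01, -2.45802158e+01, -4.85433120e-04,
        1.11640131e-02, -1.13160340e-05]), 'position': array([196.27410654, 539.89150995, 230.42034815]), 'eef_rot': array([ 1.73538681e-01,  9.84826603e-01, -9.00672676e-04, -2.76073826e-04]), 'ft_force': array([-0.15352731, -0.52079639, -0.02868971]), 'ft_torque': array([-0.01271227, -0.02166829, -0.02805656]), 'grip_force': 0.0, 'gripper_width': 0.9975564318951343} 18.700000000000003
top [[392.29536643   0.         318.47192329]
 [  0.         392.29536643 203.44907905]
 [  0.           0.           1.        ]] [[-0.002298   -0.99930614 -0.03717464]
 [-0.9879818   0.00801431 -0.15436238]
 [ 0.1545532   0.03637314 -0.98731469]] [  54.70474356  601.58440923 1027.15592056]
side [[415.84091969   0.         315.54880228]
 [  0.         415.84091969 198.24141286]
 [  0.           0.           1.        ]] [[ 0.71986634 -0.69376922  0.02183412]
 [-0.33277265 -0.37255415 -0.86629427]
 [ 0.60914269  0.61635029 -0.49905662]] [-414.80746041  325.60560346  770.97108156]
```

View pics/top0.png

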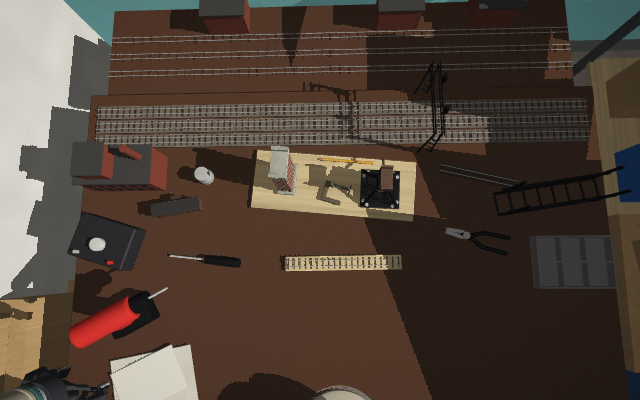

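View pics/side0.png

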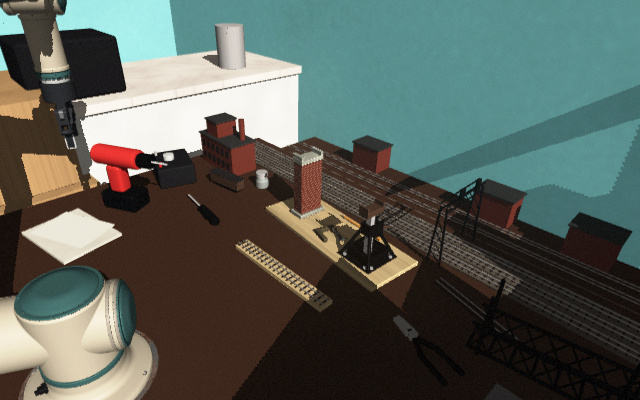

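Top view: stand at about (380,187), pier (283,170), ramp (342,262). Side view: stand (370,240), pier (308,180). I'll enlarge crops.

```bash
python3 - <<'E'
import cv2
a=cv2.imread("pics/top0.png")[140:225,245:420]; cv2.imwrite("pics/topc.png",cv2.resize(a,None,fx=4.5,fy=4.5,interpolation=cv2.INTER_CUBIC))
a=cv2.imread("pics/side0.png")[145:290,265:420]; a=cv2.convertScaleAbs(a,alpha=1.8,beta=20);cv2.imwrite("pics/sidec.png",cv2.resize(a,None,fx=4,fy=4,interpolation=cv2.INTER_CUBIC))
E
```

```text
(no output)
```

View pics/topc.png

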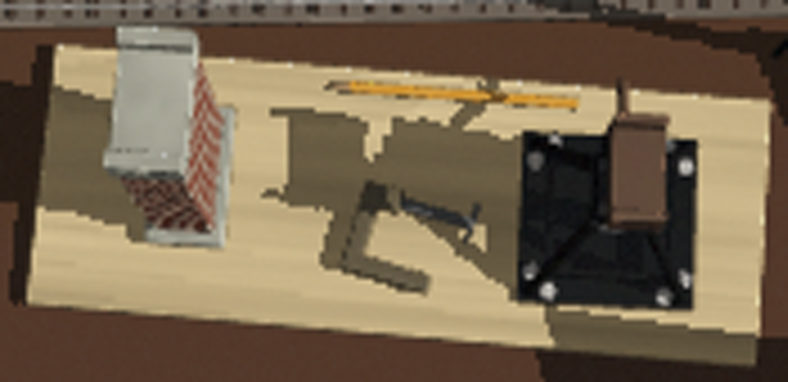

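View pics/sidec.png

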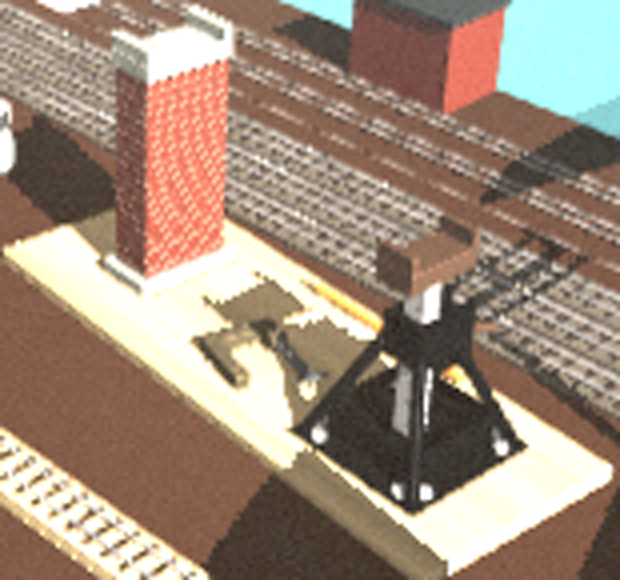

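Top crop: the saddle centre is at crop (638,168), the pier seat at (155,98), and the base plate corners are visible. Side crop: saddle floor at about (428,248), seat at (172,42). I'll triangulate these and measure the ramp.

```bash
cat > h.py <<'E'
import numpy as np, cv2
from bench import get_obs, viewer, r
from scipy.spatial.transform import Rotation as Ro
def ray(v,p):
    K,R,t=v["intrinsics"],v["R"],v["t"]; d=R.T@np.linalg.solve(K,[p[0],p[1],1]); return -R.T@t, d/np.linalg.norm(d)
def onz(v,p,z):
    c,d=ray(v,p); return c+d*(z-c[2])/d[2]
def tri(v1,p1,v2,p2):
    A=[];b=[]
    for v,p in((v1,p1),(v2,p2)):
        c,d=ray(v,p);M=np.eye(3)-np.outer(d,d);A.append(M);b.append(M@c)
    X=np.linalg.solve(A[0]+A[1],b[0]+b[1]); return X,[float(np.linalg.norm(A[i]@X-b[i])) for i in(0,1)]
def proj(v,X):
    x=v["R"]@np.asarray(X,float)+v["t"]; x=v["intrinsics"]@x; return x[:2]/x[2]
def totool(goal):   # goal TCP pos -> shift in cm along current tool axes, plus yaw of tool y
    o=get_obs(); R=Ro.from_quat(o["eef_rot"]); return R.inv().apply(np.asarray(goal)-o["position"])/10
def yaw(): 
    y=Ro.from_quat(get_obs()["eef_rot"]).as_matrix()[:,1]; return np.degrees(np.arctan2(y[1],y[0]))
E
python3 - <<'E'
from h import *
np.set_printoptions(precision=1,suppress=True)
T=viewer.get_image("top");S=viewer.get_image("side")
f=lambda p:(245+(p[0]+.5)/4.5-.5,140+(p[1]+.5)/4.5-.5)
g=lambda p:(265+(p[0]+.5)/4-.5,145+(p[1]+.5)/4-.5)
print("saddle",tri(T,f((638,168)),S,g((428,248))))
print("seat",tri(T,f((155,98)),S,g((172,42))))
c=[onz(T,f(p),20) for p in((522,132),(695,140),(692,308),(518,300))]; print("base",np.mean(c,0),c)
print("sad edges",[onz(T,f(p),175) for p in((614,115),(668,115),(665,222),(607,225))])
b=[onz(T,f(p),12) for p in((55,45),(770,100),(30,300),(757,360))];print("board",b)
im=T["img"].astype(int); m=((im[:,:,0]>120)&(im[:,:,2]>60)&(im[:,:,2]<im[:,:,0]-20)).astype(np.uint8); m[:245]=0;m[280:]=0;m[:,:270]=0;m[:,415:]=0
m=cv2.morphologyEx(m,cv2.MORPH_CLOSE,np.ones((5,5)))
cs=max(cv2.findContours(m,0,1)[0],key=cv2.contourArea); rr=cv2.minAreaRect(cs);print(rr)
q=[onz(T,p,12) for p in cv2.boxPoints(rr)];print("ramp",np.mean(q,0),q)
E
```

```text
saddle (array([ 648.9, -119.5,  154.7]), [1.6523617236688066, 1.6523617236688775])
seat (array([680.3, 142.7, 194.3]), [2.597182136082157, 2.5971821360822926])
base [ 647.8 -119.    20. ] [array([704.4, -67.3,  20. ]), array([ 698. , -175.6,   20. ]), array([ 591.4, -170.1,   20. ]), array([597.3, -62.9,  20. ])]
sad edges [array([ 675. , -105.8,  175. ]), array([ 674.7, -134.8,  175. ]), array([ 615.9, -131.3,  175. ]), array([ 614.5, -100.4,  175. ])]
board [array([767.6, 232.2,  12. ]), array([ 725.4, -225. ,   12. ]), array([600.9, 244.4,  12. ]), array([ 559.7, -210.4,   12. ])]
((336.4413757324219, 262.7153015136719), (14.515541076660156, 103.01927185058594), 88.97696685791016)
ramp [441.4   4.2  12. ] [array([459.1, 147. ,  12. ]), array([ 463.3, -138.1,   12. ]), array([ 423.8, -137.7,   12. ]), array([419.3, 145.8,  12. ])]
```

```bash
python3 - <<'E'
from h import *
np.set_printoptions(precision=3,suppress=True)
print(yaw(),get_obs()["q"]); print(Ro.from_quat(get_obs()["eef_rot"]).as_matrix())
print(totool((648,-119,270)))
W=viewer.get_image("wrist"); o=get_obs(); R=Ro.from_quat(o["eef_rot"]).as_matrix()
c=-W["R"].T@W["t"]; print("cam in tool",R.T@(c-o["position"]),"\n",W["R"]@R, W["intrinsics"])
E
```

```text
70.01309826921063 [ 1.101  0.276  1.506 -0.     1.361 -0.121]
[[-0.94   0.342 -0.   ]
 [ 0.342  0.94  -0.001]
 [ 0.    -0.001 -1.   ]]
[-64.968 -46.512  -3.882]
cam in tool [  77.417   -0.098 -142.691] 
 [[-0.     1.    -0.   ]
 [-0.953 -0.    -0.303]
 [-0.303  0.     0.953]] [[313.545   0.    318.991]
 [  0.    313.545 193.121]
 [  0.      0.      1.   ]]
```

```bash
python3 - <<'E'
from h import *
print(totool((620,10,330)))
E
```

```text
[-57.92730338 -35.35668891  -9.88805984]
```

```bash
python3 -m creep '[[[1,0,0,-9.9,0,0,0],[1,-10,-6,-9.9,0,0,-0.1],[1,-20,-12,-9.9,0,0,-0.2],[1,-30,-18,-9.9,0,0,-0.297],[1,-40,-24,-9.9,0,0,-0.297],[1,-50,-30,-9.9,0,0,-0.297],[1,-57.9,-35.4,-9.9,0,0,-0.297],[1,-57.9,-35.4,-9.9,0,0,-0.297],[1,-57.9,-35.4,-9.9,0,0,-0.297],[1,-57.9,-35.4,-9.9,0,0,-0.297],[1,-57.9,-35.4,-9.9,0,0,-0.297],[1,-57.9,-35.4,-9.9,0,0,-0.297]]]'
python3 - <<'E'
from h import *
print(get_obs()["joint_velocities"].max(), yaw())
v=viewer.get_image("wrist"); cv2.imwrite("pics/w1.png",v["img"][:,:,::-1])
np.savez("w1.npz",**{k:v[k] for k in("intrinsics","R","t")})
E
```

```text
time: 1.75
position: [620.8, 7.8, 330.1]
eef_rot: [0.026, 1.0, 0.0, 0.0]
ft_force: [0.0, 0.6, -0.0]
gripper_width: 0.997
grip_force: 0.0
0.4255433178952573 86.98927895462518
```

View pics/w1.png

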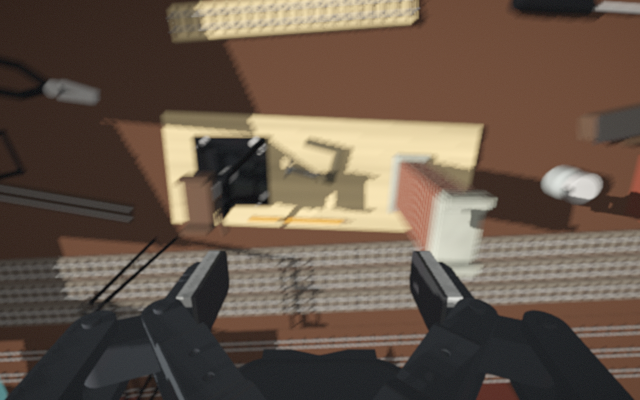

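The picture is blurred because the arm was still settling. Saddle is at about (200,198), seat at about (462,225). I'll take it again, sharp and enlarged.

```bash
python3 - <<'E'
from h import *
for i in range(2): v=viewer.get_image("wrist")
np.savez("w1.npz",**{k:v[k] for k in("intrinsics","R","t")})
im=v["img"][:,:,::-1]; cv2.imwrite("pics/w2.png",im)
a=cv2.resize(im[160:260,170:250],None,fx=5,fy=5,interpolation=cv2.INTER_CUBIC);b=cv2.resize(im[180:280,420:500],None,fx=5,fy=5,interpolation=cv2.INTER_CUBIC)
cv2.imwrite("pics/w2c.png",np.hstack([a,b])[:, :800])
print(get_obs()["position"])
E
```

```text
[620.954975     7.23357261 328.79280373]
```

View pics/w2c.png

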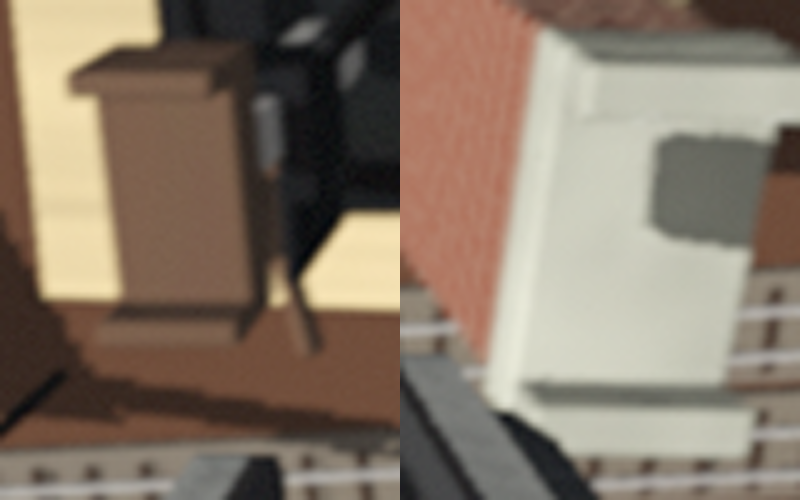

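Left panel: the saddle floor's far inner edge has its midpoint at (188,305), i.e. pixel (207.5,220.9). Right panel: the seat's far inner edge midpoint is (628,388), i.e. pixel (465.5,257.5). The top view adds a second ray for each.

```bash
python3 - <<'E'
from h import *
np.set_printoptions(precision=1,suppress=True)
W=dict(np.load("w1.npz")); T=viewer.get_image("top"); S=viewer.get_image("side")
L=lambda p:(170+(p[0]+.5)/5-.5,160+(p[1]+.5)/5-.5)
Q=lambda p:(420+(p[0]-400+.5)/5-.5,180+(p[1]+.5)/5-.5)
f=lambda p:(245+(p[0]+.5)/4.5-.5,140+(p[1]+.5)/4.5-.5)
g=lambda p:(265+(p[0]+.5)/4-.5,145+(p[1]+.5)/4-.5)
for z in(150,155,160): print(z,"floor L/R far, near",[onz(W,L(p),z)[:2] for p in((122,305),(255,305),(100,100),(232,95))])
print("eartops +12", [onz(W,L(p),167)[:2] for p in((78,95),(212,92),(100,345),(235,340),(75,75),(215,68))])
for z in(190,195,200): print(z,"seat",[onz(W,Q(p),z)[:2] for p in((522,388),(732,390))],"ear12",[onz(W,Q(p),z+12)[:2] for p in((585,118),(775,125),(525,405),(735,408))])
# wrist-top pairs
u=np.array([np.cos(np.radians(-3)),np.sin(np.radians(-3)),0])
print("seat z by WT,WS", tri(W,proj(W,onz(W,Q((628,388)),195)-29*u),T,f((155,98))),tri(W,proj(W,onz(W,Q((628,388)),195)-29*u),S,g((172,42))))
print("sad", tri(W,proj(W,onz(W,L((188,305)),155)-24*u),T,f((638,168))),tri(W,proj(W,onz(W,L((188,305)),155)-24*u),S,g((428,248))))
E
```

```text
150 floor L/R far, near [array([ 671.8, -137.4]), array([ 673.4, -108. ]), array([ 624.9, -133.7]), array([ 625.4, -105.5])]
155 floor L/R far, near [array([ 669.8, -135.1]), array([ 671.4, -106.2]), array([ 623.7, -131.5]), array([ 624.2, -103.7])]
160 floor L/R far, near [array([ 667.8, -132.9]), array([ 669.5, -104.3]), array([ 622.4, -129.2]), array([ 622.9, -101.9])]
eartops +12 [array([ 619.4, -130.3]), array([ 620.3, -103.3]), array([ 673.9, -135.9]), array([ 674.4, -107.2]), array([ 615.3, -130.2]), array([ 615.4, -101.9])]
190 seat [array([709.8, 125.1]), array([712.6, 167.3])] ear12 [array([648. , 128.1]), array([651.3, 162.7]), array([706.5, 121. ]), array([709.5, 161.5])]
195 seat [array([706.9, 123.1]), array([709.7, 164.5])] ear12 [array([646.1, 125.9]), array([649.4, 159.9]), array([703.5, 118.9]), array([706.4, 158.7])]
200 seat [array([704., 121.]), array([706.7, 161.7])] ear12 [array([644.2, 123.7]), array([647.4, 157. ]), array([700.5, 116.8]), array([703.4, 155.9])]
seat z by WT,WS (array([678.3, 141.3, 201.4]), [2.4462771216507604, 2.4462771216508448]) (array([680.3, 146.5, 192.7]), [0.08723347173925618, 0.08723347173912563])
sad (array([ 650.3, -122. ,  147.9]), [1.4007064503817335, 1.4007064503818436]) (array([ 646.5, -119.3,  155.3]), [0.06954071542192848, 0.06954071542196141])
```

```bash
python3 - <<'E'
from h import *
print(totool((647,-119.5,129)))
E
```

```text
[ -3.46647499 -12.80117161  20.06359205]
```

```bash
python3 -m creep '[[[1,-1.7,-6,0,0,0,0],[1,-3.4,-12,0,0,0,0],[1,-3.4,-12.7,4,0,0,0],[1,-3.4,-12.7,8,0,0,0],[1,-3.4,-12.7,12,0,0,0],[1,-3.4,-12.7,14,0,0,0],[1,-3.4,-12.7,14,0,0,0],[1,-3.4,-12.7,14,0,0,0]]]'
python3 - <<'E'
from h import *
print(totool((647,-119.5,129)), yaw())
for i in range(2): v=viewer.get_image("wrist")
im=v["img"][:,:,::-1]; cv2.imwrite("pics/w3.png",im)
s=v["intrinsics"]; o=get_obs(); print([proj(v,p) for p in((647,-119.5,153.5),)])
E
```

```text
time: 3.0
position: [647.6, -117.9, 191.9]
eef_rot: [0.025, 1.0, -0.0, 0.001]
ft_force: [-0.2, -0.6, 0.2]
gripper_width: 0.998
grip_force: 0.0
[ 0.06330073 -0.16311813  6.28875483] 87.10543886966963
[array([316.95392598, 221.59768772])]
```

View pics/w3.png

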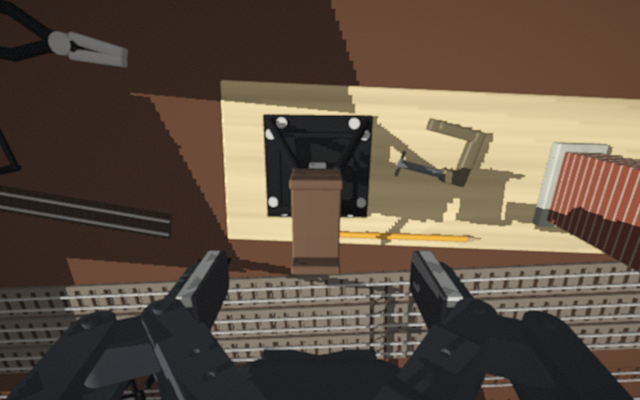

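The saddle is at columns 293–340 with its centre near (316,222), which matches the estimate (317,221.6). Descending, then closing.

```bash
python3 -m creep '[[[1,0,-0.05,3,0,0,0],[1,0,-0.05,5,0,0,0],[1,0,-0.05,6.2,0,0,0],[1,0,-0.05,6.2,0,0,0],[1,0,-0.05,6.2,0,0,0]]]'; python3 -m creep '[[[-0.2,0,0,0,0,0,0],[-0.2,0,0,0,0,0,0],[-0.2,0,0,0,0,0,0],[-0.2,0,0,0,0,0,0],[-0.2,0,0,0,0,0,0],[-0.2,0,0,0,0,0,0]]]'
```

```text
time: 3.72
position: [647.8, -119.4, 129.4]
eef_rot: [0.026, 1.0, -0.0, 0.001]
ft_force: [0.1, -0.4, -0.2]
gripper_width: 1.002
grip_force: 0.0
time: 4.47
position: [647.0, -119.3, 128.2]
eef_rot: [0.026, 1.0, 0.0, -0.0]
ft_force: [0.8, -0.6, -0.4]
gripper_width: 0.402
grip_force: 0.0
```

```bash
python3 -m creep '[[[-1,0,0,0,0,0,0],[-1,0,0,0,0,0,0],[-1,0,0,0,0,0,0],[-1,0,0,0,0,0,0]]]'; for i in 1 2; do python3 -m creep '[[[-1,0,0,-0.1,0,0,0],[-1,0,0,-0.1,0,0,0]]]'; done
```

```text
time: 4.97
position: [647.0, -120.2, 128.6]
eef_rot: [0.026, 1.0, -0.001, 0.0]
ft_force: [-1.6, -5.3, 2.0]
gripper_width: 0.341
grip_force: 59.6
time: 5.22
position: [647.0, -120.2, 128.7]
eef_rot: [0.026, 1.0, -0.001, -0.0]
ft_force: [-1.1, -5.1, -0.7]
gripper_width: 0.343
grip_force: 59.4
time: 5.48
position: [647.0, -120.2, 129.0]
eef_rot: [0.026, 1.0, -0.001, -0.0]
ft_force: [0.5, -6.2, -3.2]
gripper_width: 0.338
grip_force: 59.5
```

```bash
for i in 1 2 3 4 5 6 7 8; do python3 -m creep '[[[-1,0,0,-0.1,0,0,0],[-1,0,0,-0.1,0,0,0]]]' | egrep 'time|pos|ft|width' | tr '\n' ' '; echo; done
```

```text
time: 5.72 position: [647.0, -120.2, 129.8] ft_force: [1.1, -5.8, -5.1] gripper_width: 0.337 
time: 5.98 position: [647.0, -120.2, 130.7] ft_force: [0.8, -6.3, -4.6] gripper_width: 0.337 
time: 6.22 position: [647.0, -120.2, 131.7] ft_force: [0.4, -5.4, -6.1] gripper_width: 0.343 
time: 6.48 position: [646.9, -120.2, 132.7] ft_force: [0.5, -5.3, -5.3] gripper_width: 0.342 
time: 6.72 position: [647.0, -120.2, 133.7] ft_force: [1.8, -5.6, -5.2] gripper_width: 0.341 
time: 6.98 position: [647.0, -120.2, 134.7] ft_force: [0.8, -4.9, -4.2] gripper_width: 0.337 
time: 7.22 position: [647.0, -120.2, 135.7] ft_force: [0.9, -5.2, -5.1] gripper_width: 0.339 
time: 7.48 position: [647.0, -120.2, 136.7] ft_force: [1.3, -6.5, -6.0] gripper_width: 0.339
```

```bash
for i in 1 2 3 4 5 6 7 8 9 10; do python3 -m creep '[[[-1,0,0,-0.1,0,0,0],[-1,0,0,-0.1,0,0,0]]]' | egrep 'time|pos|ft|width' | tr '\n' ' '; echo; done
```

```text
time: 7.72 position: [646.9, -120.2, 137.0] ft_force: [0.7, -6.2, -7.9] gripper_width: 0.338 
time: 7.98 position: [646.9, -120.1, 137.2] ft_force: [2.7, -6.5, -11.0] gripper_width: 0.339 
time: 8.22 position: [646.9, -120.2, 137.5] ft_force: [3.3, -6.4, -13.2] gripper_width: 0.335 
time: 8.48 position: [646.9, -120.1, 138.2] ft_force: [3.3, -6.1, -14.8] gripper_width: 0.34 
time: 8.72 position: [646.9, -120.2, 138.9] ft_force: [4.6, -6.7, -16.1] gripper_width: 0.341 
time: 8.98 position: [646.9, -120.2, 140.9] ft_force: [0.9, -7.2, -8.3] gripper_width: 0.339 
time: 9.22 position: [647.0, -120.2, 143.4] ft_force: [2.3, -5.6, -6.7] gripper_width: 0.341 
time: 9.48 position: [647.0, -120.2, 144.6] ft_force: [1.7, -5.6, -4.6] gripper_width: 0.342 
time: 9.72 position: [647.0, -120.2, 145.6] ft_force: [1.0, -5.9, -5.3] gripper_width: 0.339 
time: 9.98 position: [647.0, -120.2, 146.7] ft_force: [0.5, -6.1, -4.4] gripper_width: 0.339
```

Click 1 at about 143. Continuing.

```bash
for i in 1 2 3 4 5 6 7 8 9 10 11 12; do python3 -m creep '[[[-1,0,0,-0.1,0,0,0],[-1,0,0,-0.1,0,0,0]]]' | egrep 'time|pos|ft|width' | tr '\n' ' '; echo; done
```

```text
time: 10.22 position: [647.0, -120.2, 147.6] ft_force: [0.7, -5.4, -5.5] gripper_width: 0.341 
time: 10.48 position: [647.0, -120.2, 148.6] ft_force: [0.9, -5.8, -5.6] gripper_width: 0.342 
time: 10.72 position: [646.9, -120.2, 149.0] ft_force: [2.0, -6.1, -6.7] gripper_width: 0.339 
time: 10.98 position: [646.9, -120.2, 149.2] ft_force: [2.0, -5.8, -11.5] gripper_width: 0.335 
time: 11.22 position: [646.9, -120.1, 149.4] ft_force: [4.0, -6.0, -13.5] gripper_width: 0.34 
time: 11.48 position: [646.9, -120.2, 150.1] ft_force: [3.7, -6.2, -14.2] gripper_width: 0.342 
time: 11.72 position: [646.9, -120.2, 150.9] ft_force: [4.7, -7.6, -15.6] gripper_width: 0.345 
time: 11.98 position: [646.9, -120.2, 152.7] ft_force: [1.6, -6.0, -8.5] gripper_width: 0.338 
time: 12.22 position: [647.0, -120.2, 155.4] ft_force: [1.5, -5.6, -5.4] gripper_width: 0.343 
time: 12.48 position: [646.9, -120.2, 156.5] ft_force: [0.6, -5.7, -5.0] gripper_width: 0.341 
time: 12.72 position: [647.0, -120.2, 157.6] ft_force: [1.4, -4.8, -4.9] gripper_width: 0.34 
time: 12.98 position: [647.0, -120.2, 158.6] ft_force: [1.3, -5.0, -5.2] gripper_width: 0.339
```

```bash
for i in 1 2 3 4 5 6 7 8 9 10; do python3 -m creep '[[[-1,0,0,-0.1,0,0,0],[-1,0,0,-0.1,0,0,0]]]' | egrep 'time|pos|ft|width' | tr '\n' ' '; echo; done
```

```text
time: 13.22 position: [646.9, -120.2, 158.9] ft_force: [1.1, -6.2, -6.4] gripper_width: 0.343 
time: 13.48 position: [646.9, -120.2, 159.1] ft_force: [2.4, -6.4, -10.5] gripper_width: 0.345 
time: 13.72 position: [646.9, -120.2, 159.4] ft_force: [3.8, -5.4, -13.8] gripper_width: 0.337 
time: 13.98 position: [646.9, -120.2, 160.0] ft_force: [2.6, -6.1, -14.4] gripper_width: 0.341 
time: 14.22 position: [646.9, -120.1, 160.8] ft_force: [4.0, -7.7, -15.3] gripper_width: 0.339 
time: 14.48 position: [646.9, -120.2, 162.4] ft_force: [2.6, -5.9, -9.2] gripper_width: 0.342 
time: 14.72 position: [646.9, -120.2, 165.3] ft_force: [0.6, -6.3, -5.5] gripper_width: 0.342 
time: 14.98 position: [647.0, -120.2, 166.5] ft_force: [0.2, -5.2, -5.8] gripper_width: 0.337 
time: 15.22 position: [646.9, -120.2, 167.0] ft_force: [1.1, -5.2, -7.6] gripper_width: 0.341 
time: 15.48 position: [646.9, -120.2, 167.1] ft_force: [3.1, -6.2, -9.8] gripper_width: 0.343
```

```bash
for i in 1 2 3 4 5; do python3 -m creep '[[[-1,0,0,-0.1,0,0,0],[-1,0,0,-0.1,0,0,0]]]' | egrep 'time|pos|ft|width' | tr '\n' ' '; echo; done
```

```text
time: 15.72 position: [646.9, -120.2, 167.3] ft_force: [3.4, -6.3, -13.7] gripper_width: 0.343 
time: 15.98 position: [646.9, -120.2, 168.0] ft_force: [3.1, -5.6, -14.9] gripper_width: 0.341 
time: 16.23 position: [646.9, -120.2, 168.7] ft_force: [3.3, -5.2, -15.8] gripper_width: 0.342 
time: 16.48 position: [646.9, -120.2, 170.2] ft_force: [2.1, -5.1, -10.3] gripper_width: 0.34 
time: 16.73 position: [646.9, -120.2, 173.3] ft_force: [1.0, -4.9, -5.3] gripper_width: 0.34
```

Now 0.9 mm more to be safely past click 4 (about 172.8), then ease down.

```bash
F='egrep time|pos|ft|width'; python3 -m creep '[[[-1,0,0,-0.09,0,0,0],[-1,0,0,-0.09,0,0,0],[-1,0,0,-0.09,0,0,0]]]' | $F | tr '\n' ' '; echo; for i in 1 2 3 4 ; do python3 -m creep '[[[-1,0,0,0.05,0,0,0],[-1,0,0,0.05,0,0,0]]]' | $F | tr '\n' ' '; echo; done
```

```text
time: 17.1 position: [646.9, -120.2, 173.9] ft_force: [1.0, -6.1, -6.1] gripper_width: 0.34 
time: 17.35 position: [646.9, -120.2, 173.7] ft_force: [1.6, -5.5, -5.7] gripper_width: 0.34 
time: 17.6 position: [646.9, -120.2, 173.6] ft_force: [1.3, -5.8, -4.1] gripper_width: 0.338 
time: 17.85 position: [647.0, -120.2, 173.2] ft_force: [1.7, -5.3, -3.3] gripper_width: 0.337 
time: 18.1 position: [647.0, -120.2, 172.8] ft_force: [0.4, -5.4, -3.2] gripper_width: 0.337
```

```bash
F='egrep time|pos|ft|width'; for i in 1 2 3 4 ; do python3 -m creep '[[[-1,0,0,0.05,0,0,0],[-1,0,0,0.05,0,0,0]]]' | $F | tr '\n' ' '; echo; done
```

```text
time: 18.35 position: [647.0, -120.2, 172.7] ft_force: [0.1, -5.9, -2.5] gripper_width: 0.34 
time: 18.6 position: [647.0, -120.2, 172.7] ft_force: [0.1, -5.2, -0.1] gripper_width: 0.335 
time: 18.85 position: [647.0, -120.2, 172.6] ft_force: [-1.1, -4.7, 1.0] gripper_width: 0.339 
time: 19.1 position: [647.0, -120.2, 172.5] ft_force: [-1.0, -5.1, 3.5] gripper_width: 0.338
```

```bash
F='egrep time|pos|ft|width|grip_f'; python3 -m creep '[[[-1,0,0,-0.07,0,0,0],[-1,0,0,-0.07,0,0,0]]]' | $F | tr '\n' ' '; echo; python3 -m creep '[[[-0.2,0,0,-0.0,0,0,0],[0,0,0,0,0,0,0],[0.3,0,0,0,0,0,0],[0.6,0,0,0,0,0,0],[1,0,0,0,0,0,0]]]' | $F | tr '\n' ' '; python3 - <<'E'
from h import *
print(get_obs()["q"])
E
```

```text
time: 19.35 position: [647.0, -120.2, 172.7] ft_force: [-1.0, -4.7, 1.4] gripper_width: 0.336 grip_force: 62.7 
time: 19.98 position: [647.1, -119.1, 172.9] ft_force: [0.2, 0.1, 0.6] gripper_width: 0.977 grip_force: 0.0 [-2.87842788e-01  4.33724907e-01  1.40776659e+00  2.91154335e-04
  1.30009478e+00 -1.80704152e+00]
```

```bash
python3 -m creep '[[[1,0,0,-5,0,0,0],[1,0,0,-10,0,0,0],[1,0,0,-14,0,0,0],[1,5,3,-14,0,0,0.18],[1,10,6,-14,0,0,0.36],[1,15,9,-14,0,0,0.54],[1,20,11,-14,0,0,0.72],[1,20.5,11,-14,0,0,0.9],[1,20.5,11,-14,0,0,1.08],[1,20.5,11,-14,0,0,1.26],[1,20.5,11,-14,0,0,1.44],[1,20.5,11,-14,0,0,1.52]]]'; python3 -m creep '[[[1,0,0,0,0,0,0],[1,0,0,0,0,0,0]]]'
python3 - <<'E'
from h import *
np.set_printoptions(precision=1,suppress=True)
print(yaw(),get_obs()["q"])
for i in range(2): v=viewer.get_image("wrist")
im=v["img"][:,:,::-1]; cv2.imwrite("pics/w4.png",im);np.savez("w4.npz",**{k:v[k] for k in("intrinsics","R","t")})
print([proj(v,p) for p in((441,4,12),(421,-155,12),(421,155,12),(461,155,12),(461,-155,12))])
E
```

```text
time: 21.48
position: [447.9, 1.3, 313.1]
eef_rot: [0.709, 0.706, 0.0, 0.0]
ft_force: [0.2, -0.5, -0.2]
gripper_width: 0.997
grip_force: 0.0
time: 21.72
position: [448.0, 1.2, 313.0]
eef_rot: [0.707, 0.707, 0.0, 0.0]
ft_force: [0.3, 1.2, -0.0]
gripper_width: 0.998
grip_force: 0.0
0.010633801259297982 [-0.2  0.   1.6  0.   1.5 -0.2]
[array([313.9, 148.6]), array([301.7, 249.2]), array([297.6,  30.7]), array([328.9,  30.7]), array([327.1, 249.2])]
```

View pics/w4.png

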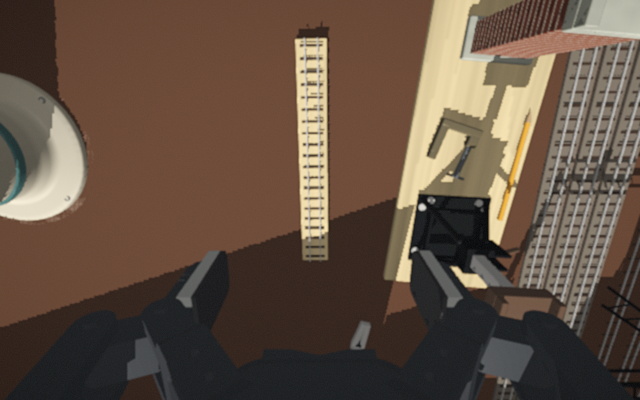

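The ramp spans (295,38)–(327,38) to (303,261)–(328,260), not tilted and clear of everything.

```bash
python3 - <<'E'
from h import *
np.set_printoptions(precision=1,suppress=True)
v=dict(np.load("w4.npz"))
c=np.array([onz(v,p,12) for p in((295,38),(328,38),(328,260.5),(303,261.5))]); print(c); m=c.mean(0); print(m)
d=(c[0]+c[1]-c[2]-c[3])/2; print(np.linalg.norm(d), np.degrees(np.arctan2(-d[0],d[1])))
T=viewer.get_image("top"); im=T["img"].astype(int)
print([onz(T,p,12) for p in((281.5,255.5),(281.5,270.5),(402,255.5),(402,270.5))])
print(totool((m[0],m[1],100)))
E
```

```text
[[ 417.5  146.6   12. ]
 [ 459.9  146.5   12. ]
 [ 462.6 -175.1   12. ]
 [ 422.7 -176.8   12. ]]
[440.7 -14.7  12. ]
322.5314222987349 0.701103709168003
[array([461.6, 156.3,  12. ]), array([420.4, 155.7,  12. ]), array([ 460.5, -176.9,   12. ]), array([ 419.8, -175.5,   12. ])]
[-1.6 -0.7 21.3]
```

```bash
python3 -m creep '[[[1,-0.8,-0.4,6,0,0,-0.012],[1,-1.6,-0.7,12,0,0,-0.012],[1,-1.6,-0.7,18,0,0,-0.012],[1,-1.6,-0.7,24,0,0,-0.012],[1,-1.6,-0.7,26,0,0,-0.012],[1,-1.6,-0.7,26,0,0,-0.012],[1,-1.6,-0.7,26,0,0,-0.012]]]'
python3 - <<'E'
from h import *
print(totool((440.7,-14.7,1)),yaw())
E
```

```text
time: 22.75
position: [442.2, -15.0, 53.8]
eef_rot: [0.703, 0.711, 0.001, 0.001]
ft_force: [-0.8, 0.2, 0.1]
gripper_width: 0.999
grip_force: 0.0
[ 0.03109347 -0.16108455  5.28403617] 0.6404259787266814
```

```bash
python3 -m creep '[[[1,0,0,3,0,0,0],[1,0,0,4.5,0,0,0],[1,0,0,5.1,0,0,0],[1,0,0,5.1,0,0,0],[0.1,0,0,5.1,0,0,0],[0.1,0,0,5.1,0,0,0],[0.1,0,0,5.1,0,0,0],[0.1,0,0,5.1,0,0,0],[0.1,0,0,5.1,0,0,0]]]'
```

```text
time: 23.88
position: [441.0, -14.7, 1.9]
eef_rot: [0.703, 0.711, 0.0, -0.0]
ft_force: [0.2, -0.2, 0.4]
gripper_width: 0.555
grip_force: 0.0
```

```bash
python3 -m creep '[[[-1,0,0,0,0,0,0],[-1,0,0,0,0,0,0],[-1,0,0,0,0,0,0],[-1,0,0,0,0,0,0]]]';python3 -m creep '[[[-1,0,0,-0.5,0,0,0],[-1,0,0,-1,0,0,0],[-1,0,0,-2.5,0,0,0],[-1,0,0,-4,0,0,0],[-1,0,0,-4,0,0,0]]]'
python3 - <<'E'
from h import *
o=get_obs();print(yaw(),o["ft_torque"],o["ft_force"])
v=viewer.get_image("top");im=v["img"][:,:,::-1];a=cv2.resize(im[140:290,250:430],None,fx=4,fy=4,interpolation=cv2.INTER_CUBIC);cv2.imwrite("pics/t5.png",a)
E
```

```text
time: 24.38
position: [440.9, -14.8, 2.2]
eef_rot: [0.703, 0.711, -0.0, -0.0]
ft_force: [-1.2, 0.2, 5.7]
gripper_width: 0.445
grip_force: 60.5
time: 25.0
position: [442.0, -14.9, 42.8]
eef_rot: [0.703, 0.711, 0.001, 0.001]
ft_force: [-0.1, 1.3, -2.4]
gripper_width: 0.445
grip_force: 60.8
0.6289576377381662 [ 0.01534615 -0.01584065 -0.01715084] [-0.05307293  1.25705628 -2.40910932]
```

```bash
python3 -m creep '[[[-1,0,0,-6,0,0,0],[-1,0,0,-12,0,0,0],[-1,0,0,-18,0,0,0],[-1,0,0,-23.5,0,0,0],[-1,0,4,-23.5,0,0,0.03],[-1,1,9,-23.5,0,0,0.07],[-1,2,14,-23.5,0,0,0.11],[-1,2.6,18,-23.5,0,0,0.138],[-1,2.6,21,-23.5,0,0,0.138],[-1,2.6,22,-23.5,0,0,0.138],[-1,2.6,22,-23.5,0,0,0.138],[-1,2.6,22,-23.5,0,0,0.138]]]'
python3 - <<'E'
from h import *
print(totool((663.5,11.5,235)),yaw())
E
```

```text
time: 26.55
position: [659.4, 13.6, 276.8]
eef_rot: [0.751, 0.661, -0.001, -0.001]
ft_force: [0.2, -0.7, -1.9]
gripper_width: 0.448
grip_force: 62.2
[-0.15200588  0.441142    4.18269572] -7.2851714505536
```

```bash
python3 -m creep '[[[-1,-0.1,0.3,1,0,0,0],[-1,-0.1,0.3,2.5,0,0,0],[-1,-0.1,0.3,4,0,0,0],[-1,-0.1,0.3,4,0,0,0],[-1,-0.1,0.3,4,0,0,0]]]'
python3 - <<'E'
from h import *
print(totool((663.5,11.5,235)),yaw(),get_obs()["ft_torque"],get_obs()["ft_force"])
T=viewer.get_image("top");S=viewer.get_image("side")
a=cv2.resize(T["img"][135:225,255:425,::-1],None,fx=3.2,fy=3.2,interpolation=cv2.INTER_CUBIC)
b=cv2.resize(cv2.convertScaleAbs(S["img"][120:260,280:440,::-1],alpha=1.8,beta=20),None,fx=3.4,fy=3.4,interpolation=cv2.INTER_CUBIC)
cv2.imwrite("pics/hov_t.png",a)
a=cv2.resize(T["img"][138:220,255:425,::-1],(544,262),interpolation=cv2.INTER_CUBIC)
b=cv2.resize(cv2.convertScaleAbs(S["img"][130:230,280:440,::-1],alpha=1.8,beta=20),(544,340-2),interpolation=cv2.INTER_CUBIC)
cv2.imwrite("pics/hov.png",np.vstack([a,b]))
E
```

```text
time: 27.18
position: [663.7, 12.3, 236.9]
eef_rot: [0.751, 0.661, 0.0, 0.0]
ft_force: [-0.4, -0.1, -1.5]
gripper_width: 0.441
grip_force: 62.2
[-0.07956003 -0.00683693  0.18747355] -7.2746256710727115 [ 0.00298477 -0.01469089 -0.02090726] [-0.44168375 -0.12692408 -1.46772985]
```

View pics/hov.png

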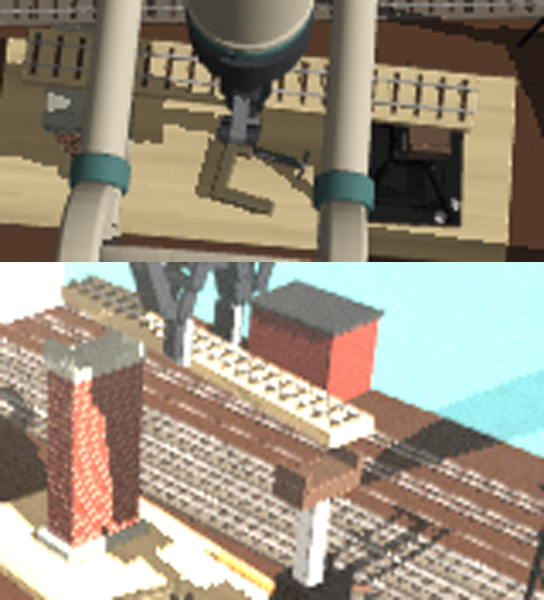

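```bash
python3 - <<'E'
from h import *
np.set_printoptions(precision=1,suppress=True)
T=viewer.get_image("top");S=viewer.get_image("side")
u=np.array([np.cos(np.radians(-3)),np.sin(np.radians(-3)),0]);w=np.array([-u[1],u[0],0])
s=np.array([647,-120,197.])
tc=lambda p:((p[0]-255)*3.2,(p[1]-138)*3.2); sc=lambda p:((p[0]-280)*3.4,(p[1]-130)*3.38)
print("top: near face bottom/top corners",[tc(proj(T,s-30*u+b*w+[0,0,z])) for z in(-16,12) for b in(-15,15)])
print("side: near ear bottom,top corners",[sc(proj(S,s-30*u+b*w+[0,0,z])) for z in(-16,12) for b in(-15,15)])
o=get_obs();R=Ro.from_quat(o["eef_rot"]).as_matrix();c=o["position"]+[0,0,10]
print("ramp top corners -y end: top,side",[(tc(proj(T,c-R[:,0]*160+a*R[:,1])),sc(proj(S,c-R[:,0]*160+a*R[:,1]))) for a in(-20,20)])
print("pier side",[sc(proj(S,np.array([680,143,206])+a*u*35+b*w*21)) for a in(-1,1) for b in(-1,1)])
E
```

```text
top: near face bottom/top corners [(np.float64(443.62667448206196), np.float64(160.93422825067046)), (np.float64(403.30696244502707), np.float64(159.25233948384712)), (np.float64(449.48967231439457), np.float64(153.5081474749879)), (np.float64(407.9399285973343), np.float64(151.7861490852688))]
side: near ear bottom,top corners [(np.float64(302.82002580719205), np.float64(250.04799367293566)), (np.float64(271.28409624142455), np.float64(233.1347158255176)), (np.float64(306.3695337155326), np.float64(214.81027233511864)), (np.float64(274.3131991444065), np.float64(198.35452052721726))]
ramp top corners -y end: top,side [((np.float64(472.97664445302166), np.float64(131.7756491468652)), (np.float64(330.9477269296586), np.float64(166.62708615925098))), ((np.float64(478.2544954622572), np.float64(76.29786004249182)), (np.float64(373.60009534799616), np.float64(151.3931153773678)))]
pier side [(np.float64(80.2160360391039), np.float64(90.58643615665365)), (np.float64(47.74180270304863), np.float64(74.1060916625841)), (np.float64(145.10527589379038), np.float64(69.23756213160907)), (np.float64(112.25332628703806), np.float64(53.79105416441573))]
```

Side view: the saddle ear and ramp end corners match the projected predictions to about 2 px, and the top view shows the same relative alignment. Descending.

```bash
F='egrep time|pos|rot|ft|width'; python3 -m creep '[[[-1,0,0,1,0,0,0],[-1,0,0,2,0,0,0],[-1,0,0,2.8,0,0,0],[-1,0,0,2.8,0,0,0],[-1,0,0,2.8,0,0,0]]]' |$F| tr '\n' ' '; echo;  for i in 1 2 3 4 5; do python3 -m creep '[[[-1,0,0,0.1,0,0,0],[-1,0,0,0.1,0,0,0]]]' | $F | tr '\n' ' '; echo; python3 -c "
from h import *;print(get_obs()['ft_torque'],get_obs()['ft_force'])"; done
```

```text
time: 28.0 position: [663.7, 12.3, 209.0] eef_rot: [0.751, 0.661, 0.0, 0.0] ft_force: [0.1, 0.4, -1.4] gripper_width: 0.442 
time: 28.25 position: [663.6, 12.3, 208.2] eef_rot: [0.751, 0.661, 0.0, 0.0] ft_force: [0.0, -0.2, -2.6] gripper_width: 0.446 
[ 0.04241595 -0.00636707  0.00736447] [ 0.02070697 -0.16524594 -2.60360878]
time: 28.5 position: [663.5, 12.3, 206.8] eef_rot: [0.751, 0.661, -0.0, -0.0] ft_force: [0.8, 0.5, -1.9] gripper_width: 0.45 
[-0.0622636  -0.00792262 -0.01995811] [ 0.76964755  0.504491   -1.87599492]
time: 28.75 position: [663.5, 12.3, 205.7] eef_rot: [0.751, 0.661, -0.0, -0.0] ft_force: [-0.4, -0.9, -2.1] gripper_width: 0.449 
[-0.02035482 -0.02097698  0.02630857] [-0.38194254 -0.9089029  -2.14231961]
time: 29.0 position: [663.5, 12.3, 204.8] eef_rot: [0.751, 0.661, -0.0, -0.0] ft_force: [0.6, -0.4, -1.3] gripper_width: 0.441 
[-0.02711576  0.06158254 -0.01373913] [ 0.55703187 -0.42780786 -1.29692188]
time: 29.25 position: [663.5, 12.3, 203.8] eef_rot: [0.751, 0.661, -0.0, -0.0] ft_force: [0.8, 0.2, -0.9] gripper_width: 0.447 
[ 0.00720661  0.02421797 -0.0118092 ] [ 0.79028001  0.18427144 -0.85755966]
```

The ramp bottom is now below the ear tops (about 209 and 206) with no contact, so it is between the ears. Continuing.

```bash
F='egrep time|pos|rot|ft_f'; for i in 1 2 3 4 5 6 7; do python3 -m creep '[[[-1,0,0,0.06,0,0,0],[-1,0,0,0.06,0,0,0]]]' | $F | tr '\n' ' '; python3 -c "
from h import *;print(get_obs()['ft_torque'])"; done
```

```text
time: 29.5 position: [663.5, 12.2, 203.2] eef_rot: [0.751, 0.661, 0.0, -0.0] ft_force: [-0.1, 0.2, -1.4] [0.02045708 0.03283991 0.0329249 ]
time: 29.75 position: [663.6, 12.3, 202.7] eef_rot: [0.751, 0.661, 0.0, 0.0] ft_force: [-0.1, -0.0, -2.2] [-0.03972726 -0.03220367 -0.04931312]
time: 30.0 position: [663.6, 12.3, 202.2] eef_rot: [0.751, 0.661, 0.0, 0.0] ft_force: [0.2, 0.4, -1.1] [-0.0129879  -0.00036911 -0.06689406]
time: 30.25 position: [663.6, 12.3, 201.6] eef_rot: [0.751, 0.661, 0.0, 0.0] ft_force: [-0.2, 0.6, -1.3] [ 0.00073419 -0.01678916 -0.00191347]
time: 30.5 position: [663.6, 12.4, 201.0] eef_rot: [0.751, 0.661, 0.0, 0.0] ft_force: [0.3, 0.8, -0.8] [-0.07849682  0.02328367 -0.01454524]
time: 30.75 position: [663.6, 12.3, 200.9] eef_rot: [0.751, 0.661, 0.0, 0.0] ft_force: [-1.5, 0.9, 1.6] [ 0.02577587  0.20967519 -0.02167921]
time: 31.0 position: [663.7, 12.3, 200.9] eef_rot: [0.751, 0.661, 0.001, 0.0] ft_force: [-1.5, 1.0, 5.2] [-0.01755204  0.30273996 -0.0090595 ]
```

Both ends touch evenly: no moment about x, at the expected height. Ease off the press and release.

```bash
python3 -m creep '[[[-1,0,0,-0.07,0,0,0],[-1,0,0,-0.07,0,0,0],[0,0,0,-0.07,0,0,0],[0.1,0,0,-0.07,0,0,0],[0.3,0,0,-0.07,0,0,0],[0.3,0,0,-0.07,0,0,0],[0.3,0,0,-0.07,0,0,0]]]'; python3 -m creep '[[[0.3,0,0,-1,0,0,0],[0.3,0,0,-3,0,0,0],[0.3,0,0,-7,0,0,0],[0.3,0,0,-12,0,0,0],[0.3,0,0,-14,0,0,0],[0.3,0,-10,-14,0,0,0],[0.3,0,-18,-14,0,0,0],[0.3,0,-24,-14,0,0,0],[0.3,0,-28,-14,0,0,0],[0.3,0,-28,-14,0,0,0],[0.3,0,-28,-14,0,0,0]]]'
python3 - <<'E'
from h import *
T=viewer.get_image("top");S=viewer.get_image("side")
a=cv2.resize(T["img"][138:220,255:425,::-1],(600,290),interpolation=cv2.INTER_CUBIC)
b=cv2.resize(cv2.convertScaleAbs(S["img"][140:220,280:440,::-1],alpha=1.8,beta=20),(600,300),interpolation=cv2.INTER_CUBIC)
cv2.imwrite("pics/fin.png",np.vstack([a,b]))
E
```

```text
time: 31.88
position: [663.5, 12.2, 200.3]
eef_rot: [0.751, 0.661, -0.0, -0.0]
ft_force: [0.6, 0.4, 0.6]
gripper_width: 0.652
grip_force: 0.0
time: 33.25
position: [384.0, 48.0, 341.9]
eef_rot: [0.75, 0.661, 0.001, 0.001]
ft_force: [-0.5, 0.2, 0.3]
gripper_width: 0.655
grip_force: 0.0
```

View pics/fin.png

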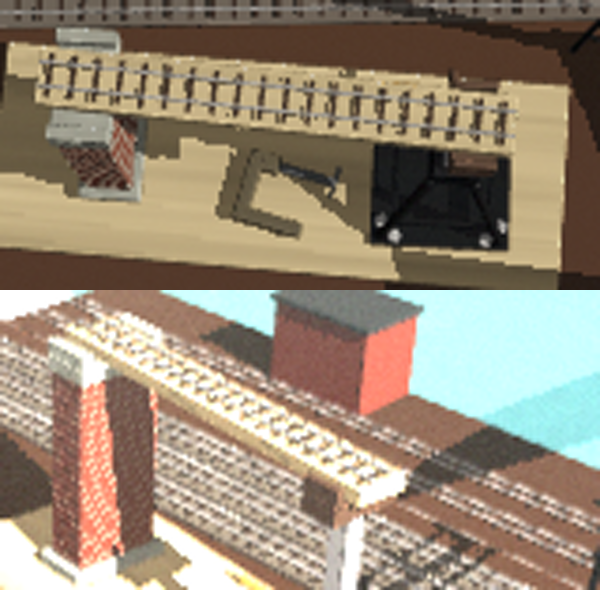

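Top view: the ramp lies between the pier ears (88,38)/(82,125) and the saddle ears (472,82)/(472,158), track up. Side view shows it seated at both ends.

```bash
python3 -c "
from bench import r
print(r.hand_in())"
```

```text
the job is handed in; nothing more can be done
None
```

I raised the column four clicks and eased it down until the pawl carried it, then laid the ramp track side up between the ears of the pier and the saddle. The job is handed in after about 33 s of robot time; no verdict came back.

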